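# Load the buffer tray

### The arm

A 7-joint arm with a two-finger parallel gripper is mounted at the origin on the work surface. World frame = base frame: x ahead of the robot, y to its left, z up, the work surface at z = 0. Lengths are in m, angles in rad, forces in N, time in s.
With the tool pointing down it reaches from about 0.425 to 0.95 m from the base axis. Payload 4.7 kg.
Tool frame: the origin (TCP) lies on the centre line of the jaws, within the pads' length; the fingertips stand 22 mm ahead of it and the grasp point (between the pads) lies 3 mm ahead of it (r.tip_extent is the distance from the TCP to the fingertips, in m); z points along the fingers, y is the line along which they close (so a half turn about z gives the same grasp; the last joint's range is limited). The gripper opens to 85 mm and grips with 20 to 120 N. Pads are 22 mm wide; open, the fingers measure 114 mm over their backs; the gripper's body (76 mm by 85 mm) begins 54 mm behind the grasp point. The pads swing forward as they close: fully open they stand 13 mm farther back than shut.
Start: joints at [1.273, 0.469, -0.049, 1.532, 0.024, 1.141, -0.082], TCP at [0.179, -0.651, 0.253] pointing down, gripper open.
Joint ranges: [-2.59, 2.59], [-0.33, 1.99], [-1.39, 1.29], [0.1, 2.45], [-1.04, 4.18], [0.21, 1.99], [-2.66, 2.66]. Speed limits (rad/s): [2.57, 2.57, 3.14, 3.14, 3.14, 3.14, 3.14].

### API

Orientations are given as a 3x3 rotation matrix whose columns are the frame's x, y, z axes.
In Python, from plant import r, planner, readout, eyes gives the robot as it stands. Calls block until the motion is done:
- r.move_to(position, orientation): joint-space move of the TCP to a pose.
- r.movel(position, attitude=None, speed=0.15): straight line of the TCP; attitude=None keeps the orientation; speed is the mean speed in m/s.
- r.move_j(angles): joint-space move.
- r.gripper_to(opening, strength=None): finger opening in m; strength is the grip in N (None keeps the last); returns when the fingers have stopped.
- r.wait(seconds).
- planner.inverse_kinematics(position, orientation): joint angles nearest the present ones, or None.
- readout.get_obs(): the state.
- eyes.get_image(name): name is "scene" or "top" or "wrist"; returns a dict with "image" (400x640x3 uint8, blue, green, red), "z_map" (400x640 float32, m along the optical axis (not along the pixel's ray), 0 where there is no reading), "mtx" (3x3 intrinsics, pixels), "rvec" (rotation vector, rad) and "tvec" (3), from world to camera coordinates, as OpenCV has them. Camera axes: x right, y down, z forward; pixel columns grow to the right and rows downward; lengths in m; the calibration is good to about 2 mm. A picture is of the moment at which its call begins.
A pose or a line that the arm cannot do raises r.MotionError and nothing moves.
- r.job_done(): hands the job in; it is judged then, once.
The state is a dict: "time_s": time; "q": joint angles; "joint_vel": joint speeds; "tau": joint torques, N m; "eef_pos": TCP position; "tcp_rot": TCP orientation; "contact_force": force on the tool from outside, world axes, zero at the start; "wrist_torque": the same for the moment, N m; "width": finger opening in m; "grip_force": force on a finger pad.
Only numpy, scipy, OpenCV 4.12 (cv2) and the standard library are available. Lean on these libraries where they do the work, as an engineer would, in place of code of your own. Each camera call takes 0.05 s, during which the arm holds its last target. There are 200 camera calls.

### The job

Load the buffer tray on the bench: stand each of the four white bottles upright in the bin that has the colour of its cap, one bottle to a bin. Keep the bottles upright and set them down rather than dropping them. The brown amber bottles are not part of the set, even where their caps match: leave them standing where they are.

Things in the scene. Friction and masses are not known exactly. Their poses are not given: they have to be found in the camera images.
- bottle_red: White plastic bottle with red cap, part of the set. 100 ml round bottle, 96 mm tall: body 48 mm in diameter up to 66 mm, shoulder, red cap 31 mm in diameter (78 to 96 mm up); red tape band low on the body. 90 to 180 g, loose, upright on the bench at the start. Origin: centre of its underside; z up through the cap.
- bottle_yellow: White plastic bottle with yellow cap, part of the set. 100 ml round bottle, 96 mm tall: body 48 mm in diameter up to 66 mm, shoulder, yellow cap 31 mm in diameter (78 to 96 mm up); yellow tape band low on the body. 90 to 180 g, loose, upright on the bench at the start. Origin: centre of its underside; z up through the cap.
- bottle_green: White plastic bottle with green cap, part of the set. 100 ml round bottle, 96 mm tall: body 48 mm in diameter up to 66 mm, shoulder, green cap 31 mm in diameter (78 to 96 mm up); green tape band low on the body. 90 to 180 g, loose, upright on the bench at the start. Origin: centre of its underside; z up through the cap.
- bottle_blue: White plastic bottle with blue cap, part of the set. 100 ml round bottle, 96 mm tall: body 48 mm in diameter up to 66 mm, shoulder, blue cap 31 mm in diameter (78 to 96 mm up); blue tape band low on the body. 90 to 180 g, loose, upright on the bench at the start. Origin: centre of its underside; z up through the cap.
- bin_red: Red square plastic bin, open-topped, fixed, empty: 76 x 76 mm outside, 36 mm high, walls and floor 3 mm, 70 x 70 mm inside. Origin: centre of its underside, 4 mm above the bench; z up, x and y along its sides. The four bins stand two by two, in any arrangement, 77 mm from centre to centre, in the fixed grey tray.
- bin_yellow: Yellow square plastic bin, open-topped, fixed, empty: 76 x 76 mm outside, 36 mm high, walls and floor 3 mm, 70 x 70 mm inside. Origin: centre of its underside, 4 mm above the bench; z up, x and y along its sides. The tray is 162 mm square and 22 mm high, with steel grip loops reaching 108 mm from its centre at two ends.
- bin_green: Green square plastic bin, open-topped, fixed, empty: 76 x 76 mm outside, 36 mm high, walls and floor 3 mm, 70 x 70 mm inside. Origin: centre of its underside, 4 mm above the bench; z up, x and y along its sides. Other bench things (vortex mixer, tube rack, tip boxes, beaker; up to 125 mm tall) are fixed, beyond 0.72 m from the robot.
- bin_blue: Blue square plastic bin, open-topped, fixed, empty: 76 x 76 mm outside, 36 mm high, walls and floor 3 mm, 70 x 70 mm inside. Origin: centre of its underside, 4 mm above the bench; z up, x and y along its sides. 
- amber_yellow: Look-alike that does not belong: brown amber bottle with yellow cap, shaped as the white ones. 100 ml round bottle, 96 mm tall: body 48 mm in diameter up to 66 mm, shoulder, yellow cap 31 mm in diameter (78 to 96 mm up); yellow tape band low on the body. 90 to 180 g, loose, upright on the bench at the start. Origin: centre of its underside; z up through the cap.
- amber_blue: Look-alike that does not belong: brown amber bottle with blue cap, shaped as the white ones. 100 ml round bottle, 96 mm tall: body 48 mm in diameter up to 66 mm, shoulder, blue cap 31 mm in diameter (78 to 96 mm up); blue tape band low on the body. 90 to 180 g, loose, upright on the bench at the start. Origin: centre of its underside; z up through the cap.
Not all that is in view belongs to the job. Leave any purple look-alike of the bottle_green alone. What is shaped like the bin_yellow but pink is not meant.

How it is judged:
At the end, for the whole second after the job is handed in: Each white bottle stands upright (within 0.1 rad) on the floor of the bin of its cap's colour (axes within 17 mm, underside less than 8 mm above the bin's underside), at rest and released; both amber bottles still stand within 20 mm of where they were (horizontal distance between bottle_red and bin_red below 0.017 m and z of bottle_red in the frame of bin_red below 0.008 m and angle between each of bottle_red, bottle_yellow, bottle_green, bottle_blue, amber_yellow, amber_blue's own z axis and vertical below 0.1 rad and linear speed of each of bottle_red, bottle_yellow, bottle_green, bottle_blue below 0.02 m/s and horizontal distance between bottle_yellow and bin_yellow below 0.017 m and z of bottle_yellow in the frame of bin_yellow below 0.008 m and horizontal distance between bottle_green and bin_green below 0.017 m and z of bottle_green in the frame of bin_green below 0.008 m and horizontal distance between bottle_blue and bin_blue below 0.017 m and z of bottle_blue in the frame of bin_blue below 0.008 m and distance of each of amber_yellow, amber_blue from where it was at the start of the episode below 0.02 m); the robot touches nothing.
It fails at once if an amber bottle is moved more than 20 mm or tipped (distance of any of amber_yellow, amber_blue from where it was at the start of the episode above 0.02 m or angle between any of amber_yellow, amber_blue's own z axis and vertical above 0.35 rad).
It fails at once if a white bottle is tipped more than 40 degrees (angle between any of bottle_red, bottle_yellow, bottle_green, bottle_blue's own z axis and vertical above 0.7 rad).
It fails at once if a white bottle is dropped: it falls free with its underside more than 30 mm above the bench ((height (world z) of bottle_red above 0.03 m and contact force between bottle_red and anything else below 0.02 N) or (height (world z) of bottle_yellow above 0.03 m and contact force between bottle_yellow and anything else below 0.02 N) or (height (world z) of bottle_green above 0.03 m and contact force between bottle_green and anything else below 0.02 N) or (height (world z) of bottle_blue above 0.03 m and contact force between bottle_blue and anything else below 0.02 N)).
It also fails if it takes over 93 s, if anything falls off the work surface, if the arm or the gripper's body presses on something with over 40 N, if the wrist force passes 120 N, or if a joint passes its speed limit or range.

## Working session

There is one attempt and no reset: what is moved stays moved. The work goes in short steps, each a Python script; the robot and the scene stay as the last script left them, time stands still between calls to the robot, and variables do not carry over. Pictures are saved under pics/ and viewed, at most 14 in all, crops included, and the job is handed in when it is done.

```bash
ls; mkdir -p pics
python3 - <<'E'
from plant import r,planner,readout,eyes
import cv2,numpy as np
for n in("top","scene"):
    d=eyes.get_image(n); cv2.imwrite(f"pics/{n}0.png",d["image"]); np.savez(f"pics/{n}0.npz",**d)
    R=cv2.Rodrigues(d["rvec"])[0]; print(n,(-R.T@np.ravel(d["tvec"])).round(3),R[2].round(2),d["mtx"][0,0])
o=readout.get_obs();print(o["time_s"],o["eef_pos"],o["tcp_rot"],r.tip_extent)
E
```

```text
pics
top [ 0.371 -0.016  1.328] [ 0.14  0.02 -0.99] 447.9597611559213
scene [1.082 0.665 0.845] [-0.45 -0.57 -0.69] 432.45351602874786
0.1 [ 0.17916229 -0.65026341  0.25234729] [[ 9.64083366e-01  2.65599341e-01 -5.04492144e-04]
 [ 2.65599819e-01 -9.64081784e-01  1.74667119e-03]
 [-2.24569695e-05 -1.81792966e-03 -9.99998347e-01]] 0.022
```

View pics/top0.png

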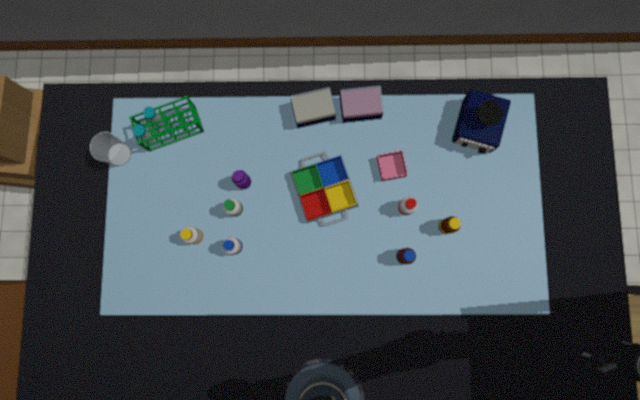

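View pics/scene0.png

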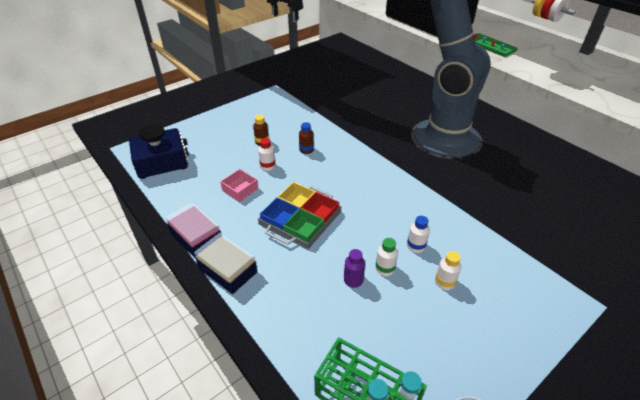

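The top view shows these pixels:
- **White bottles (wanted):** red (408,206), green (232,207), blue (232,246), yellow (190,236).
- **Amber look-alikes:** yellow cap (450,225) and blue cap (406,256). Their bodies are brown, so I leave them.
- **Purple bottle:** (241,179), also left alone.
- **Bins:** green (308,179), blue (333,172), red (315,204), yellow (341,196). The pink bin at (392,166) isn't part of the tray.

Next I'll measure from both views and confirm with an enlarged crop.

```bash
cat > vis.py <<'E'
import cv2,numpy as np
def cloud(d):
    R=cv2.Rodrigues(d["rvec"])[0];z=d["z_map"];h,w=z.shape
    uv=np.stack(np.meshgrid(np.arange(w),np.arange(h)),-1).reshape(-1,1,2).astype(float)
    n=cv2.undistortPoints(uv,d["mtx"],None).reshape(-1,2)
    P=(np.c_[n,np.ones(len(n))]*z.reshape(-1,1)-np.ravel(d["tvec"]))@R
    P[z.ravel()==0]=np.nan
    return P.reshape(h,w,3)
HUE=dict(red=[(0,7),(172,180)],yellow=[(18,34)],green=[(45,78)],blue=[(105,124)],purple=[(126,155)])
def blobs(d,zlo,zhi,minpx=8):
    P=cloud(d);hsv=cv2.cvtColor(d["image"],cv2.COLOR_BGR2HSV)
    out=[]
    for c,rs in HUE.items():
        m=sum((hsv[...,0]>=a)&(hsv[...,0]<=b) for a,b in rs)>0
        m&=(hsv[...,1]>130)&(hsv[...,2]>50)&(P[...,2]>zlo)&(P[...,2]<zhi)&(np.hypot(P[...,0],P[...,1])<.8)&(P[...,0]>.2)
        n,l,s,_=cv2.connectedComponentsWithStats(m.astype(np.uint8))
        for i in range(1,n):
            if s[i,4]>=minpx:
                Q=P[l==i];ys,xs=np.where(l==i);out.append((c,s[i,4],xs.mean().round(1),ys.mean().round(1),Q))
    return out
E
python3 - <<'E'
import numpy as np,cv2
from vis import *
D={n:np.load(f"pics/{n}0.npz") for n in("top","scene")}
for n,d in D.items():
    print(n)
    for zl,zh in((.07,.13),(.0,.055)):
        for c,k,u,v,Q in blobs(d,zl,zh,6 if zl>.05 else 60):
            mm=(Q[:,:2].min(0)+Q[:,:2].max(0))/2
            print(zl,c,k,u,v,"mean",Q.mean(0).round(3),"mid",mm.round(3),"ext",np.ptp(Q,0).round(3),"zmax",Q[:,2].max().round(3))
a=D["top"]["image"]; b=D["scene"]["image"]
f=lambda im,x,y,w,h:cv2.resize(im[y:y+h,x:x+w],(800,300),interpolation=cv2.INTER_CUBIC)
cv2.imwrite("pics/crop1.png",np.vstack([f(a,170,150,300,112),f(b,230,105,240,190)]))
E
```

```text
top
0.07 red 77 410.4 203.0 mean [ 0.549 -0.246  0.095] mid [ 0.548 -0.246] ext [0.026 0.026 0.01 ] zmax 0.102
0.07 yellow 120 453.3 223.4 mean [ 0.492 -0.362  0.093] mid [ 0.493 -0.364] ext [0.032 0.029 0.032] zmax 0.102
0.07 yellow 89 186.0 233.8 mean [0.466 0.376 0.097] mid [0.467 0.376] ext [0.025 0.028 0.014] zmax 0.104
0.07 green 71 228.7 204.5 mean [0.547 0.259 0.097] mid [0.547 0.26 ] ext [0.026 0.026 0.011] zmax 0.102
0.07 blue 78 227.9 244.8 mean [0.435 0.258 0.096] mid [0.435 0.258] ext [0.022 0.029 0.012] zmax 0.103
0.07 blue 101 408.7 255.2 mean [ 0.405 -0.237  0.095] mid [ 0.406 -0.238] ext [0.027 0.028 0.024] zmax 0.103
0.07 purple 142 239.0 177.5 mean [0.626 0.233 0.087] mid [0.628 0.235] ext [0.039 0.038 0.031] zmax 0.101
0.0 red 632 314.9 204.2 mean [0.559 0.021 0.012] mid [0.556 0.019] ext [0.089 0.09  0.046] zmax 0.046
0.0 yellow 662 340.0 196.1 mean [ 0.583 -0.054  0.013] mid [ 0.58  -0.054] ext [0.094 0.09  0.047] zmax 0.047
0.0 green 586 307.1 179.1 mean [0.635 0.044 0.011] mid [0.63  0.043] ext [0.089 0.087 0.045] zmax 0.045
0.0 blue 586 332.0 170.6 mean [ 0.6
[... 757 characters left out ...]
8 0.241 0.086] mid [0.636 0.239] ext [0.032 0.037 0.028] zmax 0.098
0.0 red 611 320.9 205.8 mean [0.548 0.01  0.02 ] mid [0.559 0.02 ] ext [0.089 0.096 0.041] zmax 0.042
0.0 yellow 486 296.4 194.3 mean [ 0.571 -0.071  0.018] mid [ 0.583 -0.055] ext [0.089 0.091 0.04 ] zmax 0.042
0.0 yellow 74 444.7 282.6 mean [0.487 0.386 0.021] mid [0.483 0.382] ext [0.025 0.042 0.017] zmax 0.029
0.0 green 767 303.1 224.7 mean [0.629 0.036 0.02 ] mid [0.633 0.043] ext [0.092 0.093 0.04 ] zmax 0.041
0.0 blue 655 277.7 212.5 mean [ 0.654 -0.043  0.02 ] mid [ 0.658 -0.03 ] ext [0.091 0.096 0.042] zmax 0.044
0.0 purple 246 353.4 278.1 mean [0.647 0.25  0.031] mid [0.642 0.246] ext [0.032 0.033 0.053] zmax 0.055
```

View pics/crop1.png

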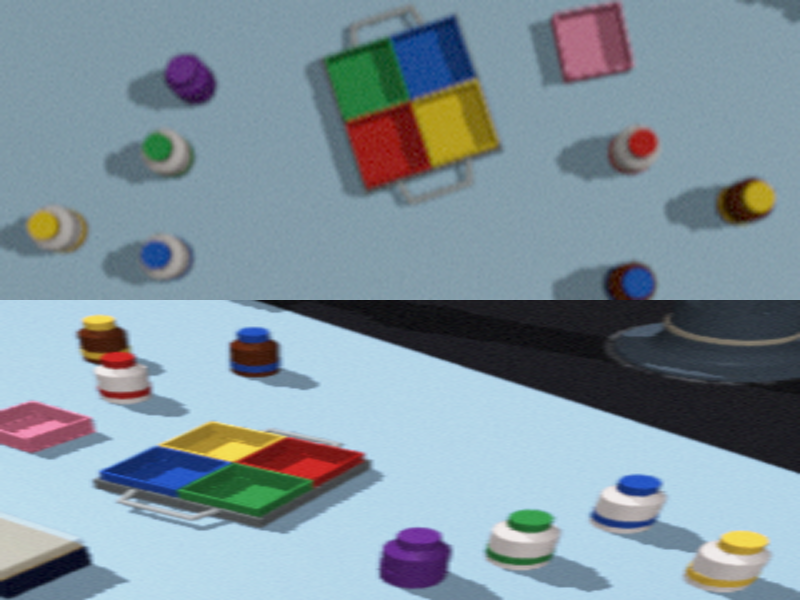

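The crop confirms that the four white-bodied bottles and the tray's bins are the ones meant. The two views agree to within about 4 mm, with cap tops at 0.098–0.103 m against 0.096 m nominal. I'll close the fingers along the bin diagonal so they clear the rims and the neighbouring bottles, starting with red.

```bash
cat > job.py <<'E'
from plant import r,planner,readout,eyes
import numpy as np
B=dict(red=(.550,-.246),yellow=(.469,.377),green=(.549,.261),blue=(.437,.259))
T=dict(red=(.558,.020),yellow=(.582,-.0545),green=(.632,.043),blue=(.656,-.030))
G=.062;UP=.20
def rot(deg):
    a=np.radians(deg);y=np.array([np.cos(a),np.sin(a),0]);z=np.array([0,0,-1.]);return np.c_[np.cross(y,z),y,z]
def o():return readout.get_obs()
def pick(c):
    x,y=B[c];r.gripper_to(.085)
    r.movel([x,y,UP],speed=.3);r.movel([x,y,G],speed=.12)
    r.gripper_to(.0,40);s=o();print(c,"grip",round(s["width"],4),round(s["grip_force"],1))
    r.movel([x,y,UP],speed=.15);s=o();print("lifted",round(s["width"],4),s["contact_force"].round(2),round(s["time_s"],1))
def place(c):
    x,y=T[c];r.movel([x,y,UP],speed=.25);r.movel([x,y,G+.03],speed=.15);f0=np.array(o()["contact_force"])
    r.movel([x,y,G+.008],speed=.05);s=o();print("down dF",(s["contact_force"]-f0).round(2),s["eef_pos"].round(4))
    r.gripper_to(.066);r.movel([x,y,UP],speed=.2);print("time",round(o()["time_s"],1))
E
python3 - <<'E'
from job import *
x,y=B["red"];q0=o()["q"]
c=[(d,planner.inverse_kinematics([x,y,.25],rot(d))) for d in(62.3,-117.7)]
c=[(np.abs(q-q0).max(),d) for d,q in c if q is not None];print(c)
r.move_to([x,y,.25],rot(min(c)[1]));print(o()["time_s"])
pick("red")
import cv2;cv2.imwrite("pics/w1.png",eyes.get_image("wrist")["image"])
place("red")
cv2.imwrite("pics/w2.png",eyes.get_image("wrist")["image"])
E
```

```text
[(np.float64(1.2580827153473524), 62.3), (np.float64(1.6731901168221068), -117.7)]
2.0833
red grip 0.0467 41.4
lifted 0.0468 [-0.67  0.24 -0.5 ] 5.4
down dF [-2.03 -1.17  2.8 ] [0.5576 0.0198 0.0697]
time 9.3
```

View pics/w2.png

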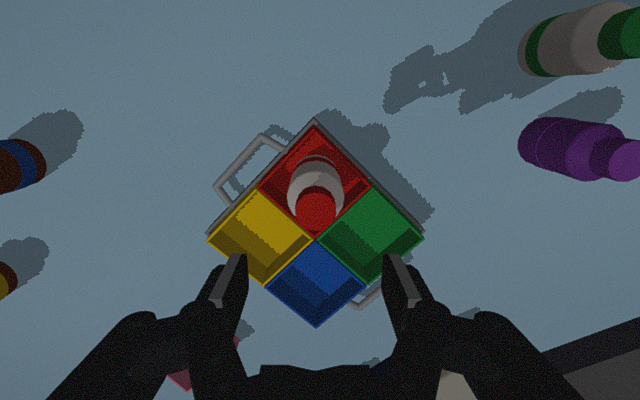

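Run:
```python
from job import *
from vis import *
d=eyes.get_image("wrist")
for c,k,u,v,Q in blobs(d,.02,.13,30):print(c,k,u,v,((Q[:,:2].min(0)+Q[:,:2].max(0))/2).round(3),Q[:,2].max().round(3))
```

```text
red 2995 314.5 194.0 [0.559 0.017] 0.105
red 175 314.2 163.9 [0.548 0.022] 0.039
yellow 1714 258.8 243.0 [ 0.583 -0.055] 0.042
yellow 42 1.0 291.5 [ 0.509 -0.35 ] 0.024
green 654 631.6 35.5 [0.549 0.251] 0.098
green 806 368.8 233.0 [0.631 0.041] 0.042
blue 468 19.6 163.8 [ 0.41 -0.23] 0.031
blue 1735 315.4 293.9 [ 0.655 -0.032] 0.042
purple 4092 587.9 155.1 [0.63  0.233] 0.098
```

The red bottle stands upright and centred in the red bin at (315,195). The wrist view puts the bins within 2 mm of my estimates, with rims at 0.042 m and the cap top at 0.105 m, so the underside sits at the expected 7 mm. I'll go on with the other three.

```bash
python3 - <<'E'
from job import *
from vis import *
for c in("green","blue","yellow"):
    pick(c)
    if o()["width"]<.04: raise SystemExit("missed")
    place(c)
x,y=B["red"];r.movel([.45,-.02,.3],speed=.25)
for n in("top","scene","wrist"):
    d=eyes.get_image(n);cv2.imwrite(f"pics/{n}9.png",d["image"])
    if n=="wrist":continue
    print(n)
    for c,k,u,v,Q in blobs(d,.075,.13,6):print(c,k,u,v,((Q[:,:2].min(0)+Q[:,:2].max(0))/2).round(3),Q[:,2].max().round(3))
E
python3 -c "
import cv2,numpy as np
a=cv2.imread('pics/scene9.png')[90:310,220:480];cv2.imwrite('pics/crop9.png',cv2.resize(a,None,fx=2.7,fy=2.7,interpolation=2))"
```

```text
green grip 0.0467 41.2
lifted 0.0468 [-0.31 -0.07 -1.58] 13.5
down dF [-1.31 -1.53  1.43] [0.6316 0.0427 0.0697]
time 17.1
blue grip 0.0471 40.7
lifted 0.0466 [-0.31 -0.48 -1.39] 21.4
down dF [-2.52 -1.42  2.18] [ 0.6556 -0.0303  0.0698]
time 25.6
yellow grip 0.0469 40.9
lifted 0.0465 [ 0.04 -0.18 -2.13] 30.4
down dF [-0.72  0.49  2.33] [ 0.5816 -0.0547  0.0697]
time 34.9
top
red 22 313.9 197.5 [0.563 0.021] 0.109
yellow 58 339.9 191.1 [ 0.582 -0.053] 0.108
yellow 114 453.4 223.6 [ 0.492 -0.363] 0.102
green 66 306.0 174.4 [0.63  0.043] 0.109
blue 78 331.9 165.9 [ 0.653 -0.03 ] 0.111
blue 102 408.8 255.3 [ 0.406 -0.237] 0.103
purple 110 238.4 176.7 [0.629 0.236] 0.103
scene
red 104 319.6 189.5 [0.562 0.021] 0.106
yellow 73 259.3 119.5 [ 0.497 -0.364] 0.099
yellow 94 295.8 178.7 [ 0.583 -0.051] 0.105
green 115 302.3 206.4 [0.634 0.044] 0.105
blue 76 305.4 126.7 [ 0.407 -0.238] 0.097
blue 114 278.0 195.1 [ 0.658 -0.029] 0.105
purple 167 355.2 257.0 [0.635 0.238] 0.098
```

View pics/crop9.png

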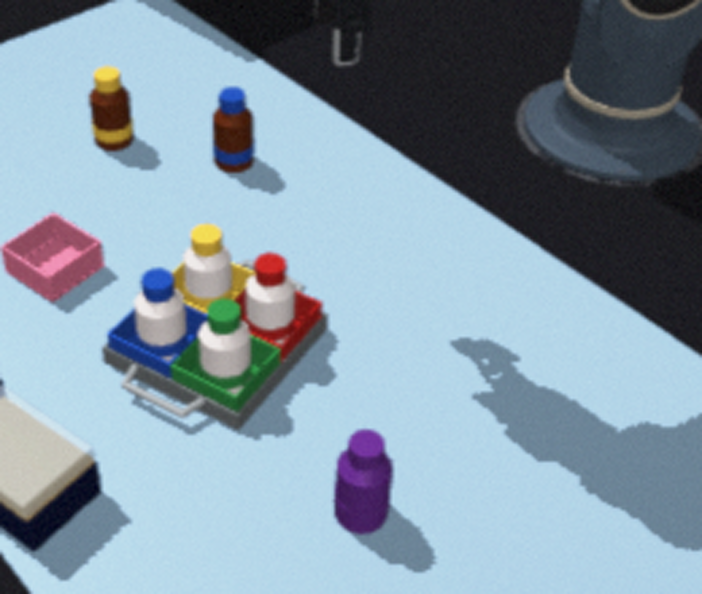

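View pics/wrist9.png

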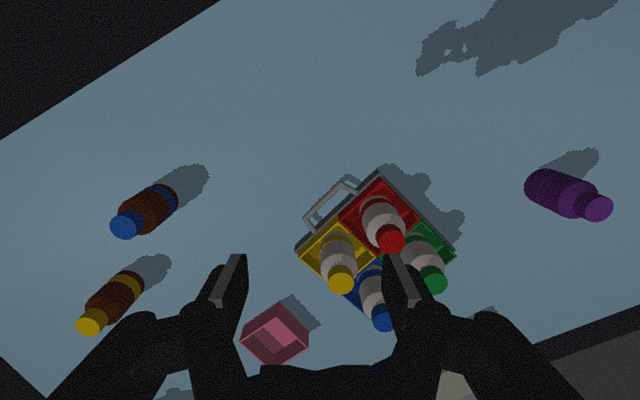

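All four white bottles stand upright in their matching bins, in the crop at (270,290) red, (207,265) yellow, (225,345) green and (160,315) blue. Each is within about 5 mm of its bin's centre, and the ambers haven't moved. I'll hand the job in.

```bash
python3 -c "
from plant import r
print(r.job_done())"
```

```text
the job is handed in; nothing more can be done
None
```

The four white bottles stand upright in the bins matching their caps, the amber and purple bottles were left where they were, and the job was handed in after about 37 s of robot time; the hand-in call returned no verdict.

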